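Strip the gel caster after its leak test

ROBOT

A 6-joint arm with a two-finger parallel gripper is mounted at the origin on a cart in front of the work surface, level with it; the furniture and walls round the work are solid. World frame = base frame: x ahead of the robot, y to its left, z up, the work surface at z = 0. Lengths are in m, angles in degrees, forces in N, time in s.
With the tool pointing down it reaches from about 0.225 to 0.725 m from the base axis. Payload 3.1 kg.
Tool frame: the origin (TCP) lies on the centre line of the jaws, within the pads' length; the fingertips stand 22 mm ahead of it and the grasp point (between the pads) lies 3 mm ahead of it (env.tips_ahead is the distance from the TCP to the fingertips, in m); z points along the fingers, y is the line along which they close (so a half turn about z gives the same grasp; the last joint's range is limited). The gripper opens to 85 mm and grips with 20 to 120 N. Pads are 22 mm wide; open, the fingers measure 114 mm over their backs; the gripper's body (76 mm by 85 mm) begins 54 mm behind the grasp point. The pads swing forward as they close: fully open they stand 13 mm farther back than shut.
Start: joints at [-78.255, 2.75, 5.684, 92.934, 0, 82.678], TCP at [0.171, -0.496, 0.253] pointing down, gripper open.
Joint ranges: [-166.93, 166.93], [-56.73, 111.36], [-69.38, 81.34], [-121.58, 131.49], [-85.45, 84.26], [-180, 180]. Speed limits (degrees/s): [159.86, 159.86, 180, 180, 180, 180].

INTERFACE

Orientations are given as a 3x3 rotation matrix whose columns are the frame's x, y, z axes.
In Python, from rig import env gives the robot as it stands.
- The arm moves only by the shell command python3 steer.py 'ROWS' [OPENING] [FORCE]. ROWS is a JSON list of rows, 1 to 5 of them, each of 6 numbers: dx, dy, dz in m, then a rotation vector rx, ry, rz in degrees; each row is the pose to reach, as a shift and turn from the pose commanded when the command began, along the tool's axes at that moment; what a row does not reach only later rows make up. A row lasts 1/12 s, in which the tool goes at most 0.0417 m and 7.16 degrees, less where a joint would pass 70% of its speed; a pose out of reach is approached as far as the arm can. OPENING is the opening from 0.0 (shut) to 1.0 (fully open), set as the command begins (- or left out keeps the last). The fingers move at their own pace and stop on an object; FORCE is the grip in N (left out, the last holds). Time passes only in rows, so rows that do not move let the fingers close. It prints the time, the measured TCP pose, the force, the opening and the grip force at its end.
- env.read_state(): the state, without advancing time (a new reading comes with each control period).
- env.read_camera(name): name is "scene" or "top" or "wrist"; returns the picture (420x560x3 uint8, red, green, blue); there is no depth.
- env.camera_params(name): a dict with "intrinsics" (3x3 intrinsics, pixels), "eye" and "attitude" of the camera in the world. Camera axes: x right, y up, looking along -z (the intrinsics and any distortion apply to the point x, -y, -z); pixel columns grow to the right and rows downward; lengths in m; the calibration is good to about 2 mm. The wrist camera is an equidistant fisheye: a pixel r from the principal point sees the ray r / f radians off the axis. A picture is of the moment at which its call begins: read the wrist's pose just before it. camera_params takes no time and is no camera call; for the wrist camera it gives the pose at the moment of the call.
- env.close_job(): hands the job in; it is judged then, once.
The state is a dict: "time_s": time; "q": joint angles; "dq": joint speeds; "joint_efforts": joint torques, N m; "position": TCP position; "tool_rot": TCP orientation; "force": force on the tool from outside, world axes, zero at the start; "ft_torque": the same for the moment, N m; "grip_width": opening from 0.0 (shut) to 1.0 (fully open); "gripper_force": force on a finger pad.
Only numpy, scipy, OpenCV 4.12 (cv2) and the standard library are available. Lean on these libraries where they do the work, as an engineer would, in place of code of your own. Each camera call takes 0.05 s, during which the arm holds its last target. There are 200 camera calls.

TASK

The leak test is over: strip the gel caster, in this order. Work the tight wedge up out of its gap and stand it in the low beaker, then stand the end gate upright in the slot of the steel gate stand, then hang the comb teeth down in the notches of the white comb stand, and last set the empty gel tray flat on the running tank's platform, between its ridges. Let go of each part and leave it there.

Things in the scene. Friction and masses are not known exactly. Their poses are not given: they have to be found in the camera images.
- wedge: Cream wedge between the caster's steel jaw and sloping abutment, 90 mm high; origin: centre of underside, z up. Body to z=40: 40 mm in y, 12.5 (foot) to 17 mm in x. Stem to z=90: 24 mm in y, 12 in x (centre x=1): pinch it along y, fingertips above z=61 (gate tab near). Jammed by a spring: the first 15 mm of lift take up to 22 N; rocking it 3 mm along y eases it (14 mm room). 60 g
- gate: Grey plastic end gate, plate 10 mm thick in x, 76 mm wide in y, 34 mm high, plus a 28 mm wide tab mid upper edge up to z=60; black silicone on its -x face. Origin: centre of underside, z up. Stands in the caster's sliding steel jaw, whose lugs clasp its edges and draw it some 4 mm off the tray once the wedge is out; then it lifts straight up. Pinch the tab along x from above. 120 g
- comb: White gel comb, 54 mm high: teeth (4 mm thick in x, 50 mm across in y, z 0-18), bar 10 x 92 x 12 mm (z 18-30), grip tab 28 mm in y, 10 mm in x, up to z=54. Origin: centre under the teeth, z up. At the start its bar lies in the notches of the tray's side walls. Pinch the tab along x from above. 50 g
- tray: Pale frosted empty gel tray, 80 mm long in x, 64 mm wide in y, 32 mm high: 5 mm floor, two side walls 4.5 mm thick, ends open, notches in the walls at x=-20. Origin: centre of underside, z up; starts 14 mm over the bench. Grip across the full width along y, at mid length, fingertips 15 mm below the rim (tank walls end 18 mm below it when seated). 120 g
- caster: Gel caster, fixed; base 164 mm in x, 108 mm in y, top 14 mm over the bench. Origin: centre of underside. Along x (mm): end wall with black sprung seal -70, tray centre -18, gate 27 in a captive sprung steel jaw (slides 6 mm), wedge 43 (foot 17 high), sloping abutment 50 to 72. Walls 46 mm high; the tray's long sides are open for fingers.
- tank: Running tank, fixed, frosted open box 190 mm in x, 88 mm in y, walls 44 mm high, two brass terminals outside its +y wall. Origin: centre of underside. Mid platform 30 mm high, 80 mm wide between the walls, with a 4 mm high ridge at each end (96 mm clear along x): the tray's place, its length along the tank's x, its underside at z=30; either way round.
- comb_stand: White comb stand, fixed, 56 mm in x, 104 mm in y; two notched cheeks at y=-37 and +37 mm, 8 mm thick, 66 mm clear between. Origin: centre of underside. Notch floors 34 mm high, 14 mm wide in x, flaring to 30 mm at the top (45 mm high). The comb's bar lies across both cheeks along y, teeth between them; comb origin then 16 mm high, over the stand's origin; either way round.
- gate_stand: Bare steel gate stand, fixed, base 60 mm in x, 116 mm in y; one slot along y over the origin: floor 8 mm high, 13 mm wide, sides upright to 24 mm, flaring to 30 mm wide at 33 mm height, 92 mm long between end stops. Origin: centre of underside. The gate stands in it on its lower edge, either way round, gate origin 8 mm high.
- beaker: Low white beaker, fixed, 72 mm across outside, 64 mm inside, 56 mm high, inner floor 4 mm high. Origin: centre of underside. The wedge stands in it foot down; turned any way.

How it is judged:
By the outcome, as a careful person would: the job done as asked, in the order asked, and still so for the second after the job is handed in, with the robot touching nothing.
It also fails if it takes over 128 s, if anything falls off the work surface, if the arm or the gripper's body presses on something with over 40 N, if the wrist force passes 120 N, or if a joint passes its speed limit or range.

## Working session

There is one attempt and no reset: what is moved stays moved. The work goes in short steps, Python scripts to look and compute and a shell command to move; the robot and the scene stay as the last step left them, time stands still between calls to the robot, and variables do not carry over. Pictures are saved under pics/ and viewed, at most 14 in all, crops included, and the job is handed in when it is done.

```bash
ls; mkdir -p pics; python3 - <<'E'
from rig import env
import cv2
for n in("scene","top","wrist"):
    p=env.camera_params(n); print(n,p)
    im=env.read_camera(n); cv2.imwrite(f"pics/{n}0.png",im[:,:,::-1])
print(env.read_state(), env.tips_ahead)
E
```

```text
pics
rig.py
steer.py
scene {'intrinsics': array([[497.16093393,   0.        , 289.19744166],
       [  0.        , 497.16093393, 215.24792534],
       [  0.        ,   0.        ,   1.        ]]), 'eye': array([ 0.10960533, -0.81839808,  0.62672007]), 'attitude': array([[ 0.84581722,  0.30384467, -0.43848791],
       [-0.53347159,  0.48349292, -0.6940048 ],
       [ 0.00113614,  0.82092205,  0.57103914]])}
top {'intrinsics': array([[420.43711609,   0.        , 286.1833138 ],
       [  0.        , 420.43711609, 215.99163572],
       [  0.        ,   0.        ,   1.        ]]), 'eye': array([ 0.4345934 , -0.12196935,  0.87832017]), 'attitude': array([[ 0.0052664 ,  0.9934407 , -0.11422719],
       [-0.99986848,  0.00347912, -0.01584043],
       [-0.01533912,  0.11429559,  0.99332836]])}
wrist {'intrinsics': array([[325.1922621 ,   0.        , 279.34756591],
       [  0.        , 325.1922621 , 210.63158627],
       [  0.        ,   0.        ,   1.        ]]), 'eye': array([ 0.2390168 , -0.47230986,  0.3720382 ]), 'attitude':
[... 276 characters left out ...]
041e+01]), 'dq': array([-9.05513072e-02, -3.97077778e-02,  2.17614215e-01,  1.11981610e-01,
        1.18422636e-04, -1.07308904e-02]), 'joint_efforts': array([ 2.07796853e-03, -3.39258850e+01,  3.20424271e+01,  1.53405260e-02,
       -5.05502055e-05, -3.72919082e-07]), 'position': array([ 0.17141757, -0.49573379,  0.25234993]), 'tool_rot': array([[ 9.45126239e-01,  3.26705121e-01, -3.95478880e-04],
       [ 3.26705272e-01, -9.45124404e-01,  1.87791995e-03],
       [ 2.39749325e-04, -1.90407646e-03, -9.99998159e-01]]), 'force': array([ 0.27186718, -0.3855594 , -0.42753559]), 'ft_torque': array([0.06010023, 0.01808473, 0.02448174]), 'gripper_force': 0.0, 'grip_width': 0.9986344623927049} 0.022
```
View pics/top0.png

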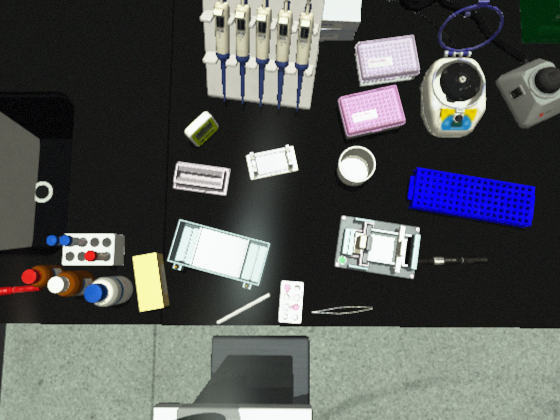

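View pics/scene0.png

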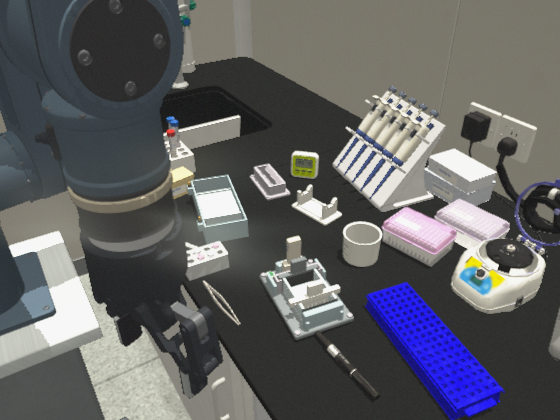

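The top view shows the tank at (219,252), gate stand (201,178), comb stand (272,162), beaker (356,166) and caster (378,246). The scene view shows the wedge at the caster's far end (293,248), at the left in the top view. Next I'll zoom in to get corners.

```bash
python3 - <<'E'
import cv2,numpy as np
t=cv2.imread("pics/top0.png"); s=cv2.imread("pics/scene0.png")
a=cv2.resize(t[205:285,325:432],None,fx=7,fy=7,interpolation=cv2.INTER_CUBIC)
for k in range(0,107,10): cv2.line(a,(k*7,0),(k*7,6),(0,255,255),1)
cv2.imwrite("pics/c1.png",a)
b=cv2.resize(t[140:292,162:310],None,fx=3.9,fy=3.9,interpolation=cv2.INTER_CUBIC); cv2.imwrite("pics/c2.png",b)
c=cv2.resize(s[220:340,250:360],None,fx=5,fy=5,interpolation=cv2.INTER_CUBIC); cv2.imwrite("pics/c3.png",c)
E
cat > h.py <<'E'
import numpy as np,cv2
from rig import env
def ray(n,u,v,p=None):
    p=p or env.camera_params(n);K=p["intrinsics"]
    x=(u-K[0,2])/K[0,0];y=(v-K[1,2])/K[1,1]
    if n=="wrist":
        r=np.hypot(x,y);k=np.tan(r)/r if r>1e-9 else 1;x*=k;y*=k
    d=p["attitude"]@np.array([x,-y,-1]);return np.array(p["eye"]),d/np.linalg.norm(d)
def onz(n,u,v,z,p=None):
    e,d=ray(n,u,v,p);return e+d*(z-e[2])/d[2]
def tri(rays):
    A=0;b=0
    for e,d in rays:
        P=np.eye(3)-np.outer(d,d);A=A+P;b=b+P@e
    X=np.linalg.solve(A,b);return X,[np.linalg.norm((np.eye(3)-np.outer(d,d))@(X-e)) for e,d in rays]
def proj(n,X,p=None):
    p=p or env.camera_params(n);K=p["intrinsics"];c=np.array(p["attitude"]).T@(np.array(X)-p["eye"])
    x,y,z=c[0],-c[1],-c[2]
    if n=="wrist":
        r=np.hypot(x,y);t=np.arctan2(r,z)/max(r,1e-9);a,b=x*t,y*t
    else:a,b=x/z,y/z
    return np.array([K[0,0]*a+K[0,2],K[1,1]*b+K[1,2]])
E
```

View pics/c1.png

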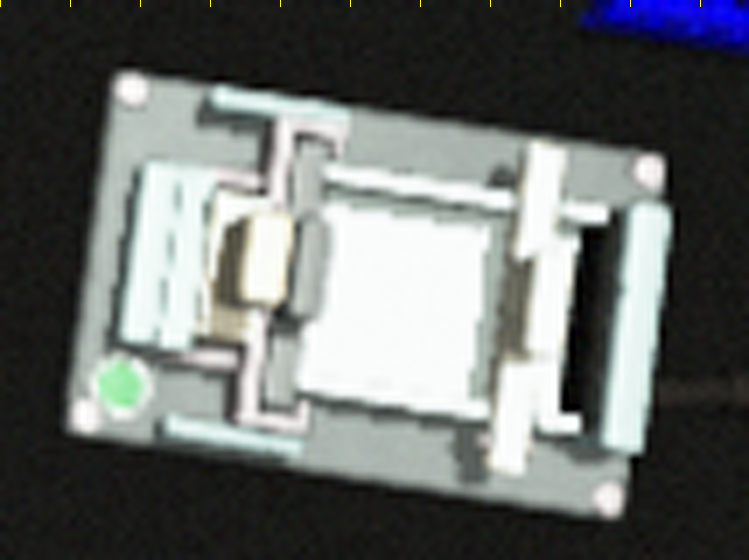

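View pics/c2.png

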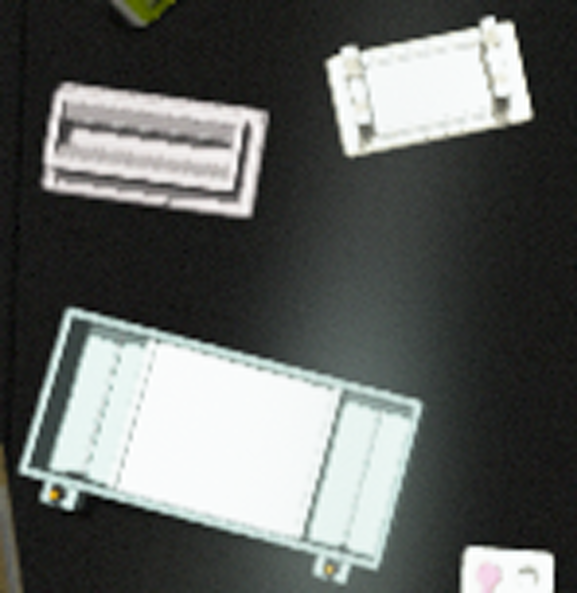

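View pics/c3.png

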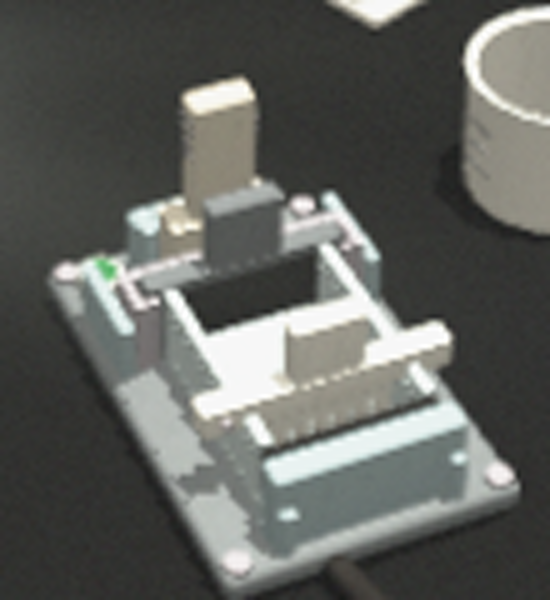

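Crop c1 shows the caster's base corners at (115,72), (665,150), (622,520) and (68,432), and the wedge top at (266,256). Its gate tab is at (312,265) and the comb tab at (553,298). c2 shows the tank rim corners and both stands. c3 shows the wedge top at (219,96), gate tab top (244,194) and comb tab top (328,315).

```bash
cat > m1.py <<'E'
from h import *
np.set_printoptions(precision=4,suppress=True)
def rect(name,pts,z,ox,oy,s):
    P=np.array([onz("top",ox+(u+.5)/s-.5,oy+(v+.5)/s-.5,z)[:2] for u,v in pts])
    e=[np.linalg.norm(P[i]-P[(i+1)%4]) for i in range(4)]
    l=(P[1]-P[0]+P[2]-P[3])/2; w=(P[3]-P[0]+P[2]-P[1])/2
    print(name,"ctr",P.mean(0),"sides",np.array(e),"ang long",np.degrees(np.arctan2(l[1],l[0])),"short",np.degrees(np.arctan2(w[1],w[0])))
rect("caster",[(115,72),(665,150),(622,520),(68,432)],.014,325,205,7)
rect("tank",[(70,310),(421,402),(378,568),(20,472)],.044,162,140,3.9)
rect("gstand",[(58,83),(268,110),(252,216),(42,188)],.008,162,140,3.9)
rect("cstand",[(328,58),(513,22),(533,120),(348,157)],.006,162,140,3.9)
def two(name,t,s):
    X,r=tri([ray("top",325+t[0]/7,205+t[1]/7),ray("scene",250+s[0]/5,220+s[1]/5)]);print(name,X,np.array(r))
two("wedge",(266,256),(219,96));two("gate",(312,265),(244,194));two("combtab",(553,298),(328,315))
t=cv2.imread("pics/top0.png");c=t[140:192,330:382]
g=(c.min(2)>110).astype(np.uint8)
k=max(cv2.findContours(g,0,1)[0],key=cv2.contourArea);print(cv2.minEnclosingCircle(k),cv2.fitEllipse(k))
E
python3 m1.py
```

```text
caster ctr [ 0.4722 -0.2943] sides [0.1624 0.1087 0.1617 0.1066] ang long -98.32351228714262 short 171.8904621344557
tank ctr [0.4587 0.0254] sides [0.1868 0.0861 0.1887 0.0859] ang long -104.42123503627536 short 165.35281058696157
gstand ctr [0.6152 0.0716] sides [0.1159 0.0587 0.1151 0.0584] ang long -97.41711835083956 short 173.09176329563806
cstand ctr [ 0.6491 -0.0774] sides [0.1029 0.0556 0.1022 0.0561] ang long -78.51033319388668 short -168.24402242258168
wedge [ 0.4771 -0.2508  0.1063] [0.0004 0.0004]
gate [ 0.4764 -0.2683  0.0754] [0.0004 0.0004]
combtab [ 0.4673 -0.3333  0.0744] [0.0002 0.0002]
((26.5, 24.27777862548828), 19.255531311035156) ((26.576919555664062, 23.829261779785156), (36.58298873901367, 37.34260559082031), 97.17337799072266)
```

```bash
python3 - <<'E'
from h import *
s=cv2.imread("pics/scene0.png")
cv2.imwrite("pics/c4.png",cv2.resize(s[155:275,175:385],None,fx=3.8,fy=3.8,interpolation=cv2.INTER_CUBIC))
np.set_printoptions(precision=4,suppress=True)
for z in(.056,):print(onz("top",356.5,164.0,z), onz("top",356.5-18.5,164,z),onz("top",356.5+18.5,164,z))
# predictions in scene, crop coords
for n,X in dict(beaker_rim=(.585,-.25,.056)).items(): print(n,(proj("scene",X)-[175,155])*3.8)
E
```

```text
[ 0.6339 -0.2484  0.056 ] [ 0.6338 -0.2116  0.056 ] [ 0.634  -0.2851  0.056 ]
beaker_rim [633.7357 329.1235]
```

View pics/c4.png

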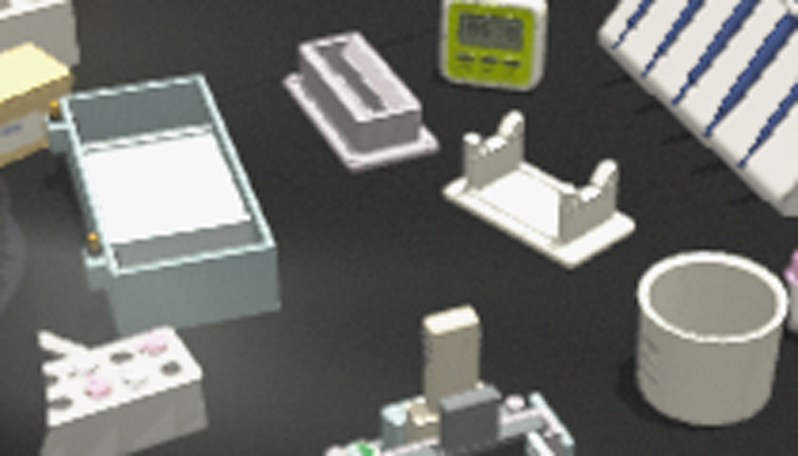

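c4 shows the tank rim corners at (62,98), (203,77), (275,245) and (112,272), and the beaker rim centred near (712,301). The gate stand's top block centre is at (359,78), and the comb stand's prong tips are near (468,137), (516,118), (569,187) and (611,166).

```bash
python3 - <<'E'
from h import *
np.set_printoptions(precision=4,suppress=True)
def two(name,t,s,T=(162,140,3.9),S=(175,155,3.8)):
    X,r=tri([ray("top",T[0]+t[0]/T[2],T[1]+t[1]/T[2]),ray("scene",S[0]+s[0]/S[2],S[1]+s[1]/S[2])]);print(name,X,r[0]);return X
# scene corners: 62,98 = +y(left) near;203,77 = left far;275,245 right far;112,272 right near
A=[two("tank",a,b) for a,b in zip([(20,472),(70,310),(421,402),(378,568)],[(62,98),(203,77),(275,245),(112,272)])]
print(np.mean(A,0))
two("beaker",(356.5,164),(712,301),T=(0,0,1))
two("gs block",(151,146),(359,79))
two("cs prongs",(427,78),(541,152))
# tray wall ends in c1/c3: far wall left end & others
two("tray +yend",(330,175),(172,297),T=(325,205,7),S=(250,220,5))
two("tray farwall",(330,172),(325,243),T=(325,205,7),S=(250,220,5))
E
```

```text
tank [0.4409 0.1266 0.0433] 0.0011811806843376738
tank [0.5238 0.1039 0.0433] 0.0011281397797458655
tank [ 0.4769 -0.077   0.0436] 0.0006405137517521021
tank [ 0.3928 -0.056   0.0455] 4.59962110658294e-05
[0.4586 0.0244 0.0439]
beaker [ 0.635  -0.2491  0.0526] 0.0002924418611948903
gs block [0.6121 0.0668 0.0327] 0.0013334827200101303
cs prongs [ 0.6463 -0.0793  0.0459] 0.002175170989253167
tray +yend [ 0.4786 -0.2693  0.0354] 0.02755803849223651
tray farwall [ 0.5041 -0.2788  0.0481] 0.000436618376667492
```

```bash
cat > go.py <<'E'
# go.py x y z yaw : remaining shift/turn in tool axes from the present pose
import sys
from h import *
from scipy.spatial.transform import Rotation as R
x,y,z,w=map(float,sys.argv[1:5]);s=env.read_state();T=np.array(s["tool_rot"])
c,n=np.cos(np.radians(w)),np.sin(np.radians(w))
G=np.array([[c,n,0],[n,-c,0],[0,0,-1]])
d=T.T@(np.array([x,y,z])-s["position"]);r=R.from_matrix(T.T@G).as_rotvec(degrees=True)
print("d",d.round(4),"rot",r.round(1),"rows",round(max(np.linalg.norm(d)/.0417,np.linalg.norm(r)/7.16),1),"t",round(s["time_s"],2),"pos",s["position"].round(4))
E
python3 go.py 0.4771 -0.2508 0.18 81.8
```

```text
d [ 0.3689 -0.1315  0.0727] rot [ -0.1  -0.1 -62.7] rows 9.6 t 0.15 pos [ 0.1714 -0.4957  0.2523]
```

```bash
python3 steer.py '[[0.037,-0.013,0.007,0,0,-6.3],[0.074,-0.026,0.015,0,0,-12.6],[0.111,-0.039,0.022,0,0,-18.8],[0.148,-0.052,0.029,0,0,-25],[0.185,-0.066,0.036,0,0,-31.3]]' 0.6 60; python3 go.py 0.4771 -0.2508 0.18 81.8
```

```text
time_s: 0.57
position: [0.3257, -0.3721, 0.2166]
tool_rot: [[0.634, 0.773, -0.0], [0.773, -0.634, 0.0], [0.0, -0.0, -1.0]]
force: [1.1, -1.1, 0.2]
grip_width: 0.597
gripper_force: 0.0
d [0.1898 0.0401 0.0366] rot [ -0.   -0.  -31.2] rows 4.7 t 0.57 pos [ 0.3257 -0.3721  0.2166]
```

```bash
python3 steer.py '[[0.038,0.008,0.007,0,0,-6.3],[0.076,0.016,0.015,0,0,-12.6],[0.114,0.024,0.022,0,0,-18.8],[0.152,0.032,0.029,0,0,-25],[0.19,0.04,0.037,0,0,-31.3]]'; python3 steer.py '[[0,0,0,0,0,0]]'; python3 - <<'E'
from h import *
p=env.camera_params("wrist");im=env.read_camera("wrist");cv2.imwrite("pics/w1.png",im[:,:,::-1])
print(proj("wrist",(.4771,-.2508,.107),p),p["eye"])
E
python3 go.py 0.4771 -0.2508 0.18 81.8
```

```text
time_s: 0.98
position: [0.478, -0.251, 0.1798]
tool_rot: [[0.139, 0.99, -0.0], [0.99, -0.139, -0.0], [-0.0, -0.0, -1.0]]
force: [0.5, -0.6, 0.0]
grip_width: 0.598
gripper_force: 0.0
time_s: 1.07
position: [0.4801, -0.2472, 0.1777]
tool_rot: [[0.134, 0.991, -0.0], [0.991, -0.134, 0.005], [0.005, -0.001, -1.0]]
force: [-0.3, 0.1, -0.6]
grip_width: 0.603
gripper_force: 0.0
[276.60693317 240.96920506] [ 0.48910616 -0.17612939  0.29781942]
d [-0.0015 -0.0008 -0.0016] rot [-0.2 -0.1  0.2] rows 0.1 t 1.12 pos [ 0.4781 -0.2494  0.1784]
```

View pics/w1.png

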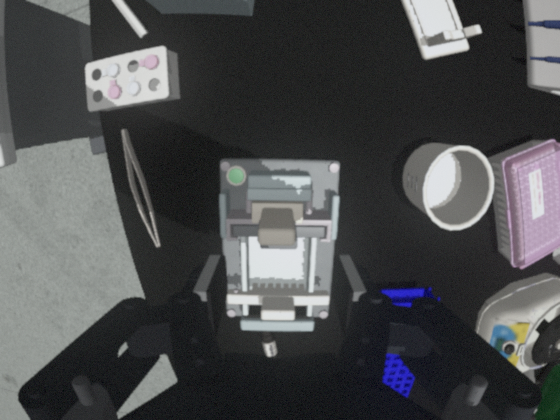

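The wrist view shows the wedge top near (278,238), against a predicted (277,241), so the position is confirmed. I'll descend onto it.

```bash
python3 steer.py '[[-0.001,0,0.03,0,0,0],[-0.001,0,0.055,0,0,0],[-0.001,0,0.07,0,0,0],[-0.001,0,0.076,0,0,0],[-0.001,0,0.076,0,0,0]]'; python3 go.py 0.4771 -0.2508 0.103 81.8;  python3 steer.py '[[0,0,0,0,0,0],[0,0,0,0,0,0],[0,0,0,0,0,0],[0,0,0,0,0,0]]' 0.0 90; python3 go.py 0.4771 -0.2508 0.103 81.8
```

```text
time_s: 1.53
position: [0.4746, -0.2534, 0.1022]
tool_rot: [[0.147, 0.989, -0.004], [0.989, -0.147, 0.002], [0.002, -0.004, -1.0]]
force: [-0.3, 0.0, 0.1]
grip_width: 0.602
gripper_force: 0.0
d [ 0.0029  0.0021 -0.0008] rot [-0.2 -0.1 -0.2] rows 0.1 t 1.53 pos [ 0.4746 -0.2534  0.1022]
time_s: 1.87
position: [0.4773, -0.2546, 0.1066]
tool_rot: [[0.145, 0.989, 0.002], [0.989, -0.145, -0.003], [-0.002, 0.002, -1.0]]
force: [-2.5, -0.1, 5.6]
grip_width: 0.255
gripper_force: 88.5
d [ 0.0038 -0.0007  0.0036] rot [ 0.1  0.1 -0.2] rows 0.1 t 1.87 pos [ 0.4773 -0.2546  0.1066]
```

```bash
python3 steer.py '[[0,0.002,-0.002,0,0,0],[0,0.003,-0.004,0,0,0],[0,0,-0.006,0,0,0],[0,-0.003,-0.008,0,0,0],[0,-0.003,-0.010,0,0,0]]'; python3 steer.py '[[0,0.003,-0.002,0,0,0],[0,0.006,-0.005,0,0,0],[0,0.003,-0.008,0,0,0],[0,0.003,-0.011,0,0,0],[0,0.003,-0.014,0,0,0]]'
```

```text
time_s: 2.28
position: [0.4746, -0.2536, 0.1115]
tool_rot: [[0.145, 0.989, 0.001], [0.989, -0.145, 0.0], [0.0, 0.001, -1.0]]
force: [3.4, -4.5, -14.2]
grip_width: 0.26
gripper_force: 89.3
time_s: 2.7
position: [0.4777, -0.2529, 0.1302]
tool_rot: [[0.144, 0.99, 0.003], [0.99, -0.144, 0.001], [0.002, 0.003, -1.0]]
force: [0.3, 0.7, -1.9]
grip_width: 0.256
gripper_force: 90.8
```

```bash
python3 steer.py '[[0,0,-0.02,0,0,0],[0,0,-0.05,0,0,0],[0,0,-0.075,0,0,0],[0,0,-0.075,0,0,0]]'; python3 go.py 0.6345 -0.249 0.2 81.8
```

```text
time_s: 3.03
position: [0.4806, -0.2552, 0.2128]
tool_rot: [[0.144, 0.989, 0.014], [0.99, -0.144, -0.008], [-0.006, 0.015, -1.0]]
force: [0.8, -1.3, -0.0]
grip_width: 0.252
gripper_force: 91.1
d [0.0284 0.1512 0.015 ] rot [ 0.9  0.3 -0.1] rows 3.7 t 3.03 pos [ 0.4806 -0.2552  0.2128]
```

```bash
python3 steer.py '[[0.007,0.037,0,0,0,0],[0.014,0.075,0,0,0,0],[0.021,0.112,0.005,0,0,0],[0.028,0.15,0.01,0,0,0],[0.028,0.152,0.01,0,0,0]]'; python3 steer.py '[[0,0,0,0,0,0],[0,0,0,0,0,0]]'; python3 go.py 0.6345 -0.249 0.095 81.8;python3 - <<'E'
from h import *
for n in("top","scene"):
    im=env.read_camera(n)[:,:,::-1]
    c=im[110:230,300:420] if n=="top" else im[150:290,280:430]
    c=cv2.resize(c,(400,400),interpolation=cv2.INTER_CUBIC); L=c if n=="top" else np.hstack([L,c])
cv2.imwrite("pics/p2.png",L)
E
```

```text
time_s: 3.45
position: [0.6369, -0.2462, 0.188]
tool_rot: [[0.141, 0.99, 0.001], [0.99, -0.141, 0.004], [0.004, 0.0, -1.0]]
force: [-1.1, -1.0, -2.8]
grip_width: 0.252
gripper_force: 91.0
time_s: 3.62
position: [0.6315, -0.2475, 0.194]
tool_rot: [[0.144, 0.99, 0.001], [0.99, -0.144, 0.0], [0.0, 0.001, -1.0]]
force: [-0.4, -0.1, 0.2]
grip_width: 0.259
gripper_force: 91.0
d [-0.0011  0.0031  0.099 ] rot [ 0.  -0.  -0.1] rows 2.4 t 3.62 pos [ 0.6315 -0.2475  0.194 ]
```

View pics/p2.png

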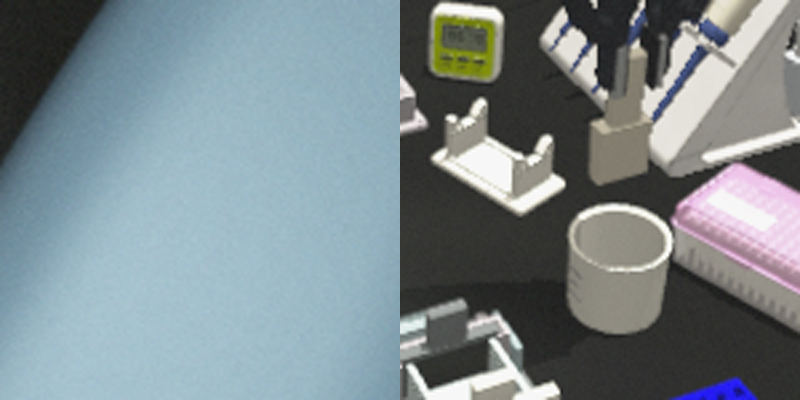

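The wedge hangs straight in the grip, 24 mm stem clasped, above the beaker at (620,237). Lowering it.

```bash
python3 steer.py '[[-0.001,0.002,0.03,0,0,0],[-0.001,0.002,0.065,0,0,0],[-0.001,0.002,0.085,0,0,0],[-0.001,0.002,0.098,0,0,0],[-0.001,0.002,0.1,0,0,0]]';python3 steer.py '[[0,0,0.001,0,0,0],[0,0,0.003,0,0,0]]'; python3 go.py 0.6345 -0.249 0.09 81.8
```

```text
time_s: 4.13
position: [0.632, -0.2493, 0.0944]
tool_rot: [[0.146, 0.989, 0.001], [0.989, -0.146, -0.0], [-0.0, 0.001, -1.0]]
force: [1.3, 0.1, 0.2]
grip_width: 0.254
gripper_force: 91.1
time_s: 4.3
position: [0.6334, -0.2499, 0.0936]
tool_rot: [[0.145, 0.989, 0.004], [0.989, -0.145, -0.002], [-0.001, 0.004, -1.0]]
force: [-2.9, 1.7, 11.2]
grip_width: 0.256
gripper_force: 92.5
d [0.001  0.0009 0.0036] rot [ 0.2  0.1 -0.2] rows 0.1 t 4.3 pos [ 0.6334 -0.2499  0.0936]
```

Floor contact at 11 N, as expected at this height. I'll release partly, then back up.

```bash
python3 steer.py '[[0,0,-0.001,0,0,0],[0,0,-0.001,0,0,0],[0,0,-0.001,0,0,0],[0,0,-0.001,0,0,0]]' 0.6; python3 steer.py '[[0,0,-0.02,0,0,0],[0,0,-0.05,0,0,0],[0,0,-0.08,0,0,0],[0,0,-0.1,0,0,0]]';python3 go.py 0.4764 -0.2683 0.17 171.8;  python3 - <<'E'
from h import *
im=env.read_camera("scene")[:,:,::-1]
cv2.imwrite("pics/p3.png",cv2.resize(im[170:340,240:430],None,fx=3,fy=3,interpolation=cv2.INTER_CUBIC))
E
```

```text
time_s: 4.63
position: [0.6332, -0.2493, 0.0918]
tool_rot: [[0.145, 0.989, 0.001], [0.989, -0.145, -0.0], [-0.0, 0.001, -1.0]]
force: [-0.9, -0.1, 1.0]
grip_width: 0.6
gripper_force: 0.0
time_s: 4.97
position: [0.6336, -0.2494, 0.1944]
tool_rot: [[0.145, 0.989, 0.003], [0.989, -0.145, -0.001], [-0.001, 0.003, -1.0]]
force: [1.2, 1.0, 1.2]
grip_width: 0.6
gripper_force: 0.0
d [-0.0414 -0.1529  0.024 ] rot [  0.1   0.2 -90.1] rows 12.6 t 4.97 pos [ 0.6336 -0.2494  0.1944]
```

View pics/p3.png

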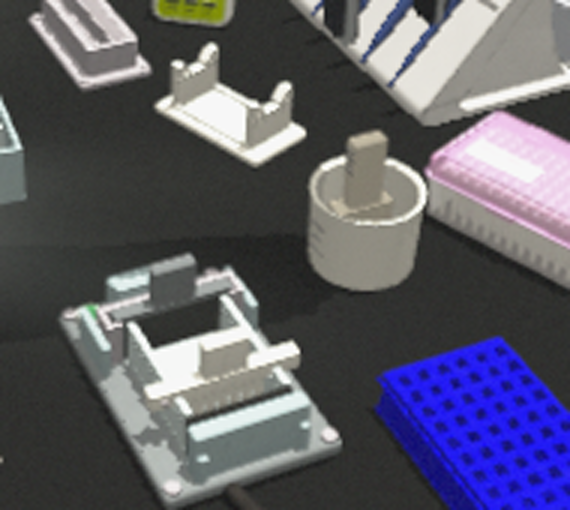

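The wedge stands upright in the beaker at (367,170), and the gate tab is at (172,264). Moving over the gate.

```bash
python3 steer.py '[[-0.003,-0.012,0,0,0,-7],[-0.006,-0.024,0,0,0,-14],[-0.010,-0.036,0,0,0,-21],[-0.013,-0.048,0,0,0,-28],[-0.016,-0.06,0,0,0,-35]]' 0.45; python3 go.py 0.4766 -0.264 0.17 171.8;  python3 - <<'E'
from h import *
for z in (.07,.074,.078): print(z,onz("scene",297.3,258,z), proj("scene",(.4766,-.2636,z)))
E
```

```text
time_s: 5.43
position: [0.5706, -0.2562, 0.1907]
tool_rot: [[-0.454, 0.891, -0.0], [0.891, 0.454, 0.0], [0.0, -0.0, -1.0]]
force: [0.3, -0.1, 0.5]
grip_width: 0.449
gripper_force: 0.0
d [ 0.0358 -0.0873  0.0208] rot [ -0.   -0.  -54.8] rows 7.7 t 5.43 pos [ 0.5706 -0.2562  0.1907]
0.07 [ 0.47936543 -0.25983848  0.07      ] [297.14456803 259.71944019]
0.074 [ 0.47670873 -0.2638517   0.074     ] [297.16825923 257.94254017]
0.078 [ 0.47405202 -0.26786491  0.078     ] [297.19207638 256.15619354]
```

```bash
python3 steer.py '[[0.006,-0.012,0,0,0,-7],[0.012,-0.024,0,0,0,-14],[0.018,-0.036,0,0,0,-21],[0.022,-0.05,0.005,0,0,-28],[0.025,-0.06,0.01,0,0,-35]]'; python3 go.py 0.4767 -0.2638 0.15 171.8
```

```text
time_s: 5.85
position: [0.5056, -0.261, 0.1813]
tool_rot: [[-0.883, 0.469, 0.0], [0.469, 0.883, -0.0], [-0.0, -0.0, -1.0]]
force: [-0.4, -0.1, -0.3]
grip_width: 0.447
gripper_force: 0.0
d [ 0.0242 -0.016   0.0313] rot [ -0.    0.  -19.8] rows 2.8 t 5.85 pos [ 0.5056 -0.261   0.1813]
```

```bash
python3 steer.py '[[0.008,-0.005,0.01,0,0,-7],[0.016,-0.01,0.02,0,0,-14],[0.024,-0.016,0.031,0,0,-19.8],[0.024,-0.016,0.031,0,0,-19.8],[0.024,-0.016,0.031,0,0,-19.8]]'; python3 steer.py '[[0,0,0,0,0,0]]'; python3 - <<'E'
from h import *
p=env.camera_params("wrist");im=env.read_camera("wrist")
c=im[150:400,160:400,::-1];cv2.imwrite("pics/w2.png",cv2.resize(c,None,fx=2.3,fy=2.3,interpolation=cv2.INTER_CUBIC))
for X in [(.4767,-.2638,.074),(.4673,-.3333,.0744)]:print((proj("wrist",X,p)-[160,150])*2.3)
np.save("w2.npy",p,allow_pickle=True)
E
python3 go.py 0.4767 -0.2638 0.078 171.8
```

```text
time_s: 6.27
position: [0.477, -0.2632, 0.1494]
tool_rot: [[-0.988, 0.152, -0.001], [0.152, 0.988, 0.001], [0.002, 0.001, -1.0]]
force: [-0.2, -1.0, 0.5]
grip_width: 0.451
gripper_force: 0.0
time_s: 6.35
position: [0.4783, -0.2637, 0.1508]
tool_rot: [[-0.989, 0.15, 0.001], [0.15, 0.989, -0.0], [-0.001, -0.0, -1.0]]
force: [0.6, -0.3, 0.8]
grip_width: 0.453
gripper_force: 0.0
[273.9399825  184.51437217]
[ 31.89488475 186.94752198]
d [ 0.0021 -0.0002  0.0732] rot [-0.   0.1 -0.4] rows 1.8 t 6.4 pos [ 0.4787 -0.2638  0.1512]
```

View pics/w2.png

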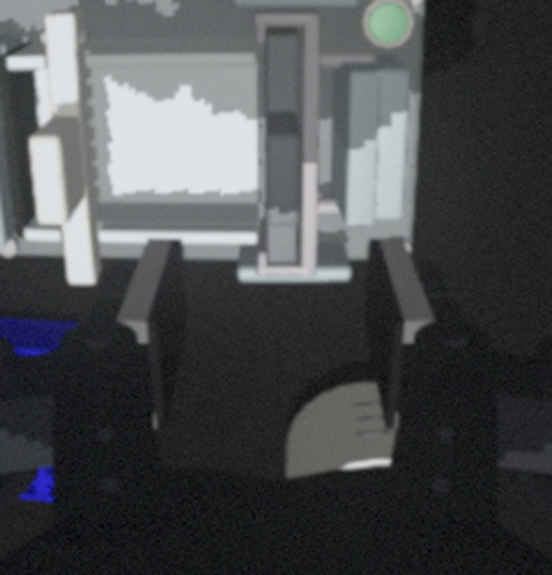

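The wrist view shows the gate tab about 10 px right of prediction (~2 mm), well inside the opening at (160–390). Descending with a 1 mm shift.

```bash
python3 steer.py '[[0.001,0.001,0.03,0,0,0],[0.001,0.001,0.055,0,0,0],[0.001,0.001,0.066,0,0,0],[0.001,0.001,0.07,0,0,0],[0.001,0.001,0.071,0,0,0]]'; python3 steer.py '[[0,0,0,0,0,0],[0,0,0,0,0,0],[0,0,0,0,0,0],[0,0,0,0,0,0],[0,0,0,0,0,0]]' 0.0 50; python3 go.py 0.4767 -0.2638 0.078 171.8
```

```text
time_s: 6.82
position: [0.4768, -0.2621, 0.0788]
tool_rot: [[-0.989, 0.149, -0.001], [0.149, 0.989, 0.001], [0.001, 0.001, -1.0]]
force: [0.2, 0.7, 0.7]
grip_width: 0.452
gripper_force: 0.0
time_s: 7.23
position: [0.4782, -0.2627, 0.0814]
tool_rot: [[-0.989, 0.148, 0.004], [0.148, 0.989, -0.001], [-0.004, -0.0, -1.0]]
force: [1.3, 2.8, 6.4]
grip_width: 0.101
gripper_force: 52.4
d [ 0.0013 -0.0014  0.0034] rot [-0.   0.2 -0.3] rows 0.1 t 7.23 pos [ 0.4782 -0.2627  0.0814]
```

```bash
python3 steer.py '[[0,0,-0.005,0,0,0],[0,0,-0.012,0,0,0],[0,0,-0.02,0,0,0],[0,0,-0.03,0,0,0],[0,0,-0.04,0,0,0]]'; python3 steer.py '[[0,0,-0.03,0,0,0],[0,0,-0.06,0,0,0],[0,0,-0.08,0,0,0],[0,0,-0.08,0,0,0]]';  python3 go.py 0.6137 0.0692 0.2 262.9
```

```text
time_s: 7.65
position: [0.4764, -0.2626, 0.1201]
tool_rot: [[-0.989, 0.149, -0.001], [0.149, 0.989, -0.0], [0.001, -0.001, -1.0]]
force: [0.8, -0.7, -1.7]
grip_width: 0.094
gripper_force: 51.5
time_s: 7.98
position: [0.4791, -0.2648, 0.2067]
tool_rot: [[-0.989, 0.149, 0.009], [0.149, 0.989, -0.008], [-0.01, -0.007, -1.0]]
force: [0.0, 0.4, -0.2]
grip_width: 0.098
gripper_force: 51.5
d [-0.0834  0.3503  0.0052] rot [ -0.7   0.1 -91.4] rows 12.8 t 7.98 pos [ 0.4791 -0.2648  0.2067]
```

```bash
python3 steer.py '[[-0.006,0.027,0,0,0,-7],[-0.012,0.054,0,0,0,-14],[-0.019,0.081,0,0,0,-21],[-0.026,0.108,0,0,0,-28],[-0.032,0.135,0,0,0,-35]]';  python3 go.py 0.6137 0.0692 0.2 262.9
```

```text
time_s: 8.4
position: [0.5285, -0.1329, 0.199]
tool_rot: [[-0.893, -0.45, -0.001], [-0.45, 0.893, -0.001], [0.001, -0.0, -1.0]]
force: [0.2, -0.8, -1.3]
grip_width: 0.102
gripper_force: 51.4
d [-0.1671  0.1421 -0.0012] rot [  0.   -0.1 -56.1] rows 7.8 t 8.4 pos [ 0.5285 -0.1329  0.199 ]
```

```bash
python3 steer.py '[[-0.021,0.018,0,0,0,-7],[-0.042,0.036,0,0,0,-14],[-0.063,0.054,0,0,0,-21],[-0.084,0.072,0,0,0,-28],[-0.105,0.09,0,0,0,-35]]';  python3 go.py 0.6137 0.0692 0.2 262.9
```

```text
time_s: 8.82
position: [0.5824, -0.0054, 0.199]
tool_rot: [[-0.472, -0.881, -0.001], [-0.881, 0.472, -0.001], [0.001, 0.0, -1.0]]
force: [0.9, -0.5, -0.9]
grip_width: 0.1
gripper_force: 51.5
d [-0.0806  0.0077 -0.0011] rot [  0.   -0.1 -21.1] rows 2.9 t 8.82 pos [ 0.5824 -0.0054  0.199 ]
```

```bash
python3 steer.py '[[-0.027,0.002,0,0,0,-7],[-0.054,0.005,0,0,0,-14],[-0.081,0.008,0,0,0,-21],[-0.081,0.008,0,0,0,-21],[-0.081,0.008,0,0,0,-21]]';  python3 steer.py '[[0,0,0,0,0,0]]'; python3 go.py 0.6137 0.0692 0.2 262.9; python3 - <<'E'
from h import *
p=env.camera_params("wrist");im=env.read_camera("wrist")
a=im[60:330,130:430,::-1]
s=env.read_camera("scene")[100:280,150:350,::-1]
cv2.imwrite("pics/w3.png",np.hstack([cv2.resize(a,(440,396),interpolation=cv2.INTER_CUBIC),cv2.resize(s,(360,396),interpolation=cv2.INTER_CUBIC)]))
k=440/300
for X in [(.6137,.0692,.033),(.6137,.0692,.008)]:print((proj("wrist",X,p)-[130,60])*k)
np.save("w3.npy",p,allow_pickle=True)
E
```

```text
time_s: 9.23
position: [0.6139, 0.0696, 0.1985]
tool_rot: [[-0.13, -0.992, -0.002], [-0.992, 0.13, -0.001], [0.001, 0.001, -1.0]]
force: [0.3, -0.2, -0.9]
grip_width: 0.098
gripper_force: 51.4
time_s: 9.32
position: [0.6137, 0.0681, 0.1988]
tool_rot: [[-0.132, -0.991, -0.001], [-0.991, 0.132, -0.001], [0.001, 0.001, -1.0]]
force: [0.6, 0.1, -1.9]
grip_width: 0.102
gripper_force: 51.4
d [-0.0011  0.0001 -0.0012] rot [ 0.1 -0.1 -0.5] rows 0.1 t 9.32 pos [0.6137 0.0681 0.1988]
[217.5602261  204.15883695]
[217.62580051 194.88557703]
```

View pics/w3.png

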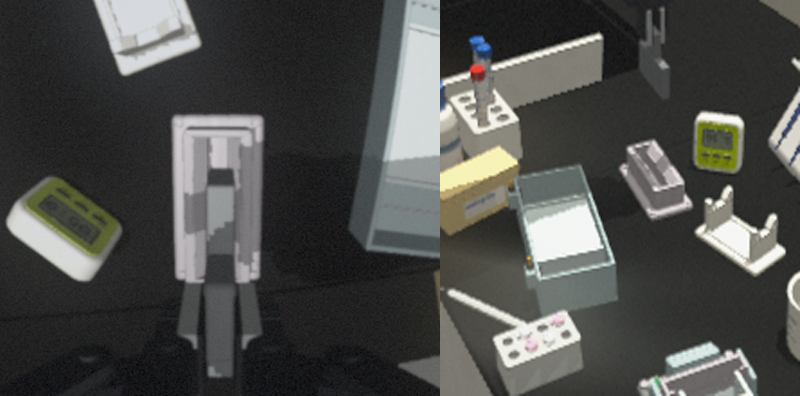

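The wrist view shows the stand's base spanning columns 172–263, centred at 217.5 against a predicted 217.6. It runs parallel to the gate, which hangs upright. Lowering.

```bash
python3 steer.py '[[-0.001,0,0.035,0,0,0],[-0.001,0,0.07,0,0,0],[-0.001,0,0.09,0,0,0],[-0.001,0,0.1,0,0,0],[-0.001,0,0.11,0,0,0]]';  python3 steer.py '[[0,0,0.004,0,0,0],[0,0,0.008,0,0,0],[0,0,0.012,0,0,0],[0,0,0.014,0,0,0]]'; python3 go.py 0.6137 0.0692 0.074 262.9
```

```text
time_s: 9.83
position: [0.6148, 0.0684, 0.0896]
tool_rot: [[-0.133, -0.991, 0.002], [-0.991, 0.133, -0.001], [0.0, -0.002, -1.0]]
force: [0.1, 0.4, 0.7]
grip_width: 0.1
gripper_force: 51.5
time_s: 10.17
position: [0.6146, 0.0696, 0.0758]
tool_rot: [[-0.131, -0.991, 0.001], [-0.991, 0.131, 0.0], [-0.0, -0.001, -1.0]]
force: [0.1, -0.1, -1.1]
grip_width: 0.098
gripper_force: 51.4
d [0.0005 0.0008 0.0018] rot [-0.1  0.  -0.4] rows 0.1 t 10.17 pos [0.6146 0.0696 0.0758]
```

```bash
python3 steer.py '[[0,0,0.001,0,0,0],[0,0,0.002,0,0,0],[0,0,0.002,0,0,0]]'; python3 steer.py '[[0,0,0.001,0,0,0],[0,0,0.002,0,0,0]]'
```

```text
time_s: 10.42
position: [0.6148, 0.0695, 0.0754]
tool_rot: [[-0.131, -0.991, 0.002], [-0.991, 0.131, -0.0], [0.0, -0.002, -1.0]]
force: [-2.3, -1.1, 5.1]
grip_width: 0.1
gripper_force: 52.3
time_s: 10.58
position: [0.615, 0.0695, 0.0753]
tool_rot: [[-0.131, -0.991, 0.003], [-0.991, 0.131, -0.001], [0.0, -0.003, -1.0]]
force: [-6.0, -1.3, 16.1]
grip_width: 0.101
gripper_force: 53.9
```

Contact at the slot floor at the expected height. Releasing and rising.

```bash
python3 steer.py '[[0,0,-0.003,0,0,0],[0,0,-0.003,0,0,0],[0,0,-0.003,0,0,0],[0,0,-0.003,0,0,0]]' 0.4; python3 steer.py '[[0,0,-0.02,0,0,0],[0,0,-0.05,0,0,0],[0,0,-0.08,0,0,0],[0,0,-0.11,0,0,0]]'; python3 go.py 0.468 -0.3325 0.17 171.8; python3 - <<'E'
from h import *
im=env.read_camera("scene")[:,:,::-1]
a=cv2.resize(im[140:230,220:350],(520,360),interpolation=cv2.INTER_CUBIC)
b=cv2.resize(im[240:340,250:350],(360,360),interpolation=cv2.INTER_CUBIC)
cv2.imwrite("pics/p4.png",cv2.hconcat([a,b])[:, :800])
E
```

```text
time_s: 10.92
position: [0.6142, 0.0698, 0.0741]
tool_rot: [[-0.131, -0.991, -0.0], [-0.991, 0.131, 0.0], [-0.0, 0.0, -1.0]]
force: [-0.6, -0.1, -0.4]
grip_width: 0.401
gripper_force: 0.0
time_s: 11.25
position: [0.6135, 0.0697, 0.1843]
tool_rot: [[-0.131, -0.991, -0.002], [-0.991, 0.131, 0.0], [0.0, 0.002, -1.0]]
force: [0.5, -0.4, -0.4]
grip_width: 0.4
gripper_force: 0.0
d [0.4178 0.0916 0.0146] rot [ 0.1 -0.1 90.7] rows 12.7 t 11.25 pos [0.6135 0.0697 0.1843]
```

View pics/p4.png

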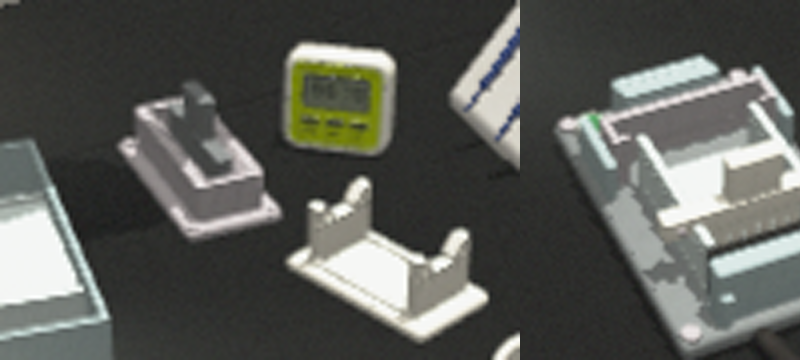

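The gate stands in its slot at (195,130) and the comb is unmoved. Going to the comb.

```bash
python3 steer.py '[[0.032,0.007,0,0,0,7],[0.064,0.014,0,0,0,14],[0.096,0.021,0,0,0,21],[0.128,0.028,0,0,0,28],[0.16,0.035,0,0,0,35]]';  python3 go.py 0.468 -0.3325 0.16 171.8
```

```text
time_s: 11.72
position: [0.5578, -0.0854, 0.1837]
tool_rot: [[-0.68, -0.733, -0.0], [-0.733, 0.68, 0.0], [0.0, 0.0, -1.0]]
force: [0.7, -0.5, -0.4]
grip_width: 0.401
gripper_force: 0.0
d [ 0.2422 -0.1022  0.0237] rot [ 0.  -0.  55.4] rows 7.7 t 11.72 pos [ 0.5578 -0.0854  0.1837]
```

```bash
sed -n 1,3p go.py >/dev/null; python3 - <<'E'
from h import *
p=np.load("w3.npy",allow_pickle=True).item();print(p["eye"].round(3))
E
```

```text
[ 0.604 -0.003  0.319]
```

```bash
python3 steer.py '[[0.03,-0.012,0,0,0,7],[0.06,-0.025,0,0,0,14],[0.09,-0.038,0,0,0,21],[0.12,-0.05,0,0,0,28],[0.15,-0.063,0,0,0,35]]';  python3 go.py 0.468 -0.3325 0.16 171.8
```

```text
time_s: 12.13
position: [0.5027, -0.2387, 0.1837]
tool_rot: [[-0.978, -0.21, -0.0], [-0.21, 0.978, 0.0], [0.0, 0.0, -1.0]]
force: [0.4, 0.3, -0.1]
grip_width: 0.401
gripper_force: 0.0
d [ 0.0536 -0.0844  0.0237] rot [ 0.  -0.  20.3] rows 2.8 t 12.13 pos [ 0.5027 -0.2387  0.1837]
```

```bash
python3 steer.py '[[0.018,-0.028,0.006,0,0,7],[0.036,-0.056,0.012,0,0,14],[0.053,-0.084,0.02,0,0,20.3],[0.053,-0.084,0.024,0,0,20.3],[0.053,-0.084,0.024,0,0,20.3]]'; python3 steer.py '[[0,0,0,0,0,0]]'; python3 - <<'E'
from h import *
p=env.camera_params("wrist");im=env.read_camera("wrist")
c=im[150:400,160:400,::-1];cv2.imwrite("pics/w4.png",cv2.resize(c,None,fx=2.3,fy=2.3,interpolation=cv2.INTER_CUBIC))
for X in [(.4673,-.3325,.0744)]:print((proj("wrist",X,p)-[160,150])*2.3)
E
python3 go.py 0.4673 -0.3325 0.078 171.8
```

```text
time_s: 12.55
position: [0.4684, -0.3318, 0.1581]
tool_rot: [[-0.99, 0.139, -0.002], [0.139, 0.99, 0.003], [0.003, 0.002, -1.0]]
force: [-0.3, -0.6, -0.4]
grip_width: 0.401
gripper_force: 0.0
time_s: 12.63
position: [0.4696, -0.3304, 0.1594]
tool_rot: [[-0.991, 0.136, -0.001], [0.136, 0.991, 0.002], [0.001, 0.002, -1.0]]
force: [0.1, 0.3, -0.2]
grip_width: 0.402
gripper_force: 0.0
[266.43885111 174.13556803]
d [ 0.0024 -0.0028  0.082 ] rot [ 0.1 -0.   0.4] rows 2.0 t 12.68 pos [ 0.4701 -0.3301  0.16  ]
```

View pics/w4.png

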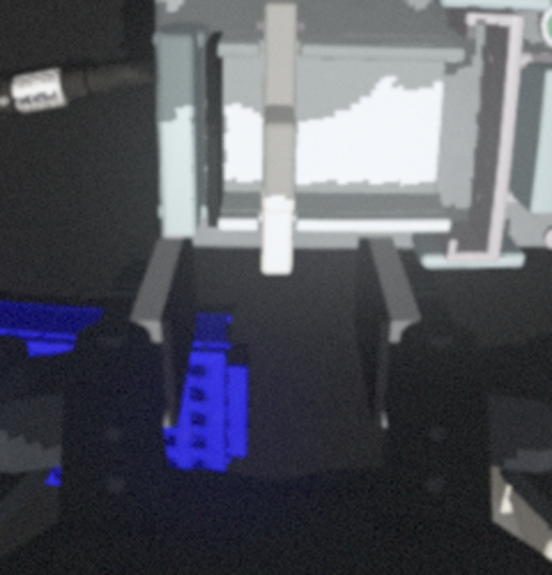

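The comb tab sits at column 280, midway between the fingers (177 and 372). Descending.

```bash
python3 steer.py '[[0.002,0,0.03,0,0,0.4],[0.002,0,0.06,0,0,0.4],[0.002,0,0.074,0,0,0.4],[0.002,0,0.08,0,0,0.4],[0.002,0,0.081,0,0,0.4]]'; python3 steer.py '[[0,0,0,0,0,0],[0,0,0,0,0,0],[0,0,0,0,0,0],[0,0,0,0,0,0],[0,0,0,0,0,0]]' 0.0 40; python3 go.py 0.4673 -0.3325 0.078 171.8
```

```text
time_s: 13.1
position: [0.4677, -0.3287, 0.0779]
tool_rot: [[-0.99, 0.141, -0.002], [0.141, 0.99, 0.002], [0.002, 0.002, -1.0]]
force: [0.5, -0.1, 0.4]
grip_width: 0.398
gripper_force: 0.0
time_s: 13.52
position: [0.4692, -0.331, 0.0812]
tool_rot: [[-0.99, 0.143, 0.003], [0.143, 0.99, -0.001], [-0.003, -0.001, -1.0]]
force: [2.4, 2.2, 4.1]
grip_width: 0.1
gripper_force: 43.2
d [ 0.0017 -0.0017  0.0032] rot [-0.   0.2 -0. ] rows 0.1 t 13.52 pos [ 0.4692 -0.331   0.0812]
```

```bash
python3 steer.py '[[0,0,-0.005,0,0,0],[0,0,-0.015,0,0,0],[0,0,-0.03,0,0,0],[0,0,-0.05,0,0,0],[0,0,-0.07,0,0,0]]'; python3 steer.py '[[0,0,-0.03,0,0,0],[0,0,-0.05,0,0,0],[0,0,-0.05,0,0,0]]';  python3 go.py 0.648 -0.078 0.19 101.6
```

```text
time_s: 13.93
position: [0.4673, -0.3308, 0.1501]
tool_rot: [[-0.99, 0.144, -0.002], [0.144, 0.99, 0.0], [0.002, -0.0, -1.0]]
force: [1.0, 0.2, -1.2]
grip_width: 0.098
gripper_force: 42.6
time_s: 14.18
position: [0.4698, -0.333, 0.2062]
tool_rot: [[-0.99, 0.144, 0.007], [0.144, 0.99, -0.008], [-0.009, -0.007, -1.0]]
force: [0.2, -0.2, 1.3]
grip_width: 0.1
gripper_force: 42.6
d [-0.1396  0.2781  0.0155] rot [-0.   0.7 70.1] rows 9.8 t 14.18 pos [ 0.4698 -0.333   0.2062]
```

```bash
python3 steer.py '[[-0.014,0.028,0,0,0,7],[-0.028,0.056,0,0,0,14],[-0.042,0.083,0,0,0,21],[-0.056,0.111,0,0,0,28],[-0.07,0.139,0,0,0,35]]';  python3 go.py 0.648 -0.078 0.19 101.6
```

```text
time_s: 14.6
position: [0.5573, -0.2023, 0.1989]
tool_rot: [[-0.724, 0.69, -0.001], [0.69, 0.724, -0.0], [0.0, -0.001, -1.0]]
force: [0.7, 0.1, 0.1]
grip_width: 0.105
gripper_force: 42.6
d [0.0201 0.1526 0.0088] rot [-0.1 -0.  34.8] rows 4.9 t 14.6 pos [ 0.5573 -0.2023  0.1989]
```

```bash
python3 steer.py '[[0.004,0.03,0.002,0,0,7],[0.008,0.061,0.004,0,0,14],[0.012,0.092,0.006,0,0,21],[0.016,0.122,0.008,0,0,28],[0.02,0.152,0.009,0,0,34.8]]'; python3 steer.py '[[0,0,0,0,0,0],[0,0,0,0,0,0]]';  python3 go.py 0.648 -0.078 0.19 101.6; python3 - <<'E'
from h import *
p=env.camera_params("wrist");im=env.read_camera("wrist")
a=im[60:330,130:430,::-1]
s=env.read_camera("scene")[120:260,240:370,::-1]
cv2.imwrite("pics/w5.png",np.hstack([cv2.resize(a,(440,396),interpolation=cv2.INTER_CUBIC),cv2.resize(s,(360,396),interpolation=cv2.INTER_CUBIC)]))
k=440/300
y=np.radians(101.6);yy=np.array([np.cos(y),np.sin(y),0])
for X in [(.648,-.078,.045),(.648,-.078,.004)]:
  for t in(-.037,0,.037):print(((proj("wrist",np.array(X)+t*yy,p)-[130,60])*k).round())
E
```

```text
time_s: 15.02
position: [0.6469, -0.0776, 0.1894]
tool_rot: [[-0.201, 0.98, -0.002], [0.98, 0.201, -0.001], [-0.0, -0.002, -1.0]]
force: [0.8, 0.1, 0.6]
grip_width: 0.107
gripper_force: 42.6
time_s: 15.18
position: [0.6468, -0.0773, 0.1891]
tool_rot: [[-0.211, 0.978, -0.002], [0.978, 0.211, -0.0], [0.0, -0.002, -1.0]]
force: [-0.5, -0.8, -0.4]
grip_width: 0.101
gripper_force: 42.6
d [-0.0009  0.001  -0.0009] rot [-0.1 -0.   0.6] rows 0.1 t 15.18 pos [ 0.6468 -0.0773  0.1891]
[222. 272.]
[223. 213.]
[223. 149.]
[222. 249.]
[222. 196.]
[223. 140.]
```

View pics/w5.png

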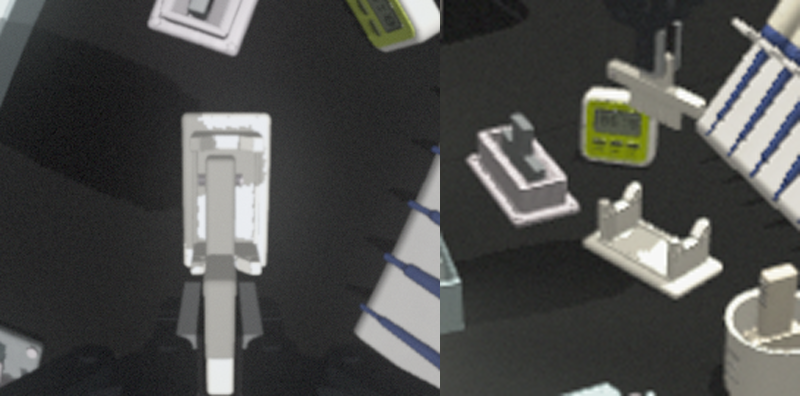

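The wrist view shows the comb stand's base spanning columns 183–271, centred at 227 against 222 predicted. That puts it 2 mm further along tool y; the comb is parallel to it and level. Lowering with that shift.

```bash
python3 steer.py '[[0,0.001,0.035,0,0,0],[0,0.002,0.07,0,0,0],[0,0.002,0.09,0,0,0],[0,0.002,0.1,0,0,0],[0,0.002,0.106,0,0,0]]';  python3 steer.py '[[0,0,0.003,0,0,0],[0,0,0.006,0,0,0],[0,0,0.008,0,0,0],[0,0,0.009,0,0,0]]'; python3 go.py 0.649 -0.078 0.074 101.6
```

```text
time_s: 15.7
position: [0.6467, -0.0793, 0.0821]
tool_rot: [[-0.206, 0.979, -0.004], [0.979, 0.206, 0.001], [0.001, -0.004, -1.0]]
force: [0.2, 0.6, -0.7]
grip_width: 0.101
gripper_force: 42.7
time_s: 16.03
position: [0.6498, -0.0787, 0.0773]
tool_rot: [[-0.207, 0.978, 0.003], [0.978, 0.207, -0.001], [-0.002, 0.003, -1.0]]
force: [-2.0, 0.4, 4.7]
grip_width: 0.1
gripper_force: 43.2
d [ 0.0009 -0.0006  0.0033] rot [0.2 0.1 0.4] rows 0.1 t 16.03 pos [ 0.6498 -0.0787  0.0773]
```

```bash
python3 steer.py '[[0,0,0.001,0,0,0],[0,0,0.001,0,0,0]]'; python3 steer.py '[[0,0,-0.001,0,0,0],[0,0,-0.001,0,0,0],[0,0,-0.001,0,0,0],[0,0,-0.001,0,0,0]]' 0.4; python3 steer.py '[[0,0,-0.02,0,0,0],[0,0,-0.05,0,0,0],[0,0,-0.08,0,0,0],[0,0,-0.11,0,0,0]]'; python3 - <<'E'
from h import *
s=env.read_camera("scene")[:,:,::-1]
a=cv2.resize(s[150:240,240:350],(440,360),interpolation=cv2.INTER_CUBIC);b=cv2.resize(s[240:340,250:350],(360,360),interpolation=cv2.INTER_CUBIC)
cv2.imwrite("pics/p6.png",np.hstack([a,b]))
E
python3 go.py 0.4696 -0.3121 0.17 81.8
```

```text
time_s: 16.2
position: [0.6498, -0.0787, 0.0773]
tool_rot: [[-0.207, 0.978, 0.004], [0.978, 0.207, -0.001], [-0.002, 0.003, -1.0]]
force: [-2.0, -0.4, 4.7]
grip_width: 0.102
gripper_force: 43.3
time_s: 16.53
position: [0.6487, -0.0782, 0.0752]
tool_rot: [[-0.208, 0.978, 0.0], [0.978, 0.208, 0.0], [0.0, 0.0, -1.0]]
force: [-0.0, -0.2, -0.9]
grip_width: 0.4
gripper_force: 0.0
time_s: 16.87
position: [0.6481, -0.0781, 0.1856]
tool_rot: [[-0.207, 0.978, -0.002], [0.978, 0.207, 0.0], [0.001, -0.002, -1.0]]
force: [1.0, -0.2, 0.7]
grip_width: 0.401
gripper_force: 0.0
d [-0.1904 -0.2264  0.0229] rot [ 0.6  0.2 20.2] rows 7.1 t 16.92 pos [ 0.6513 -0.0788  0.1943]
```

View pics/p6.png

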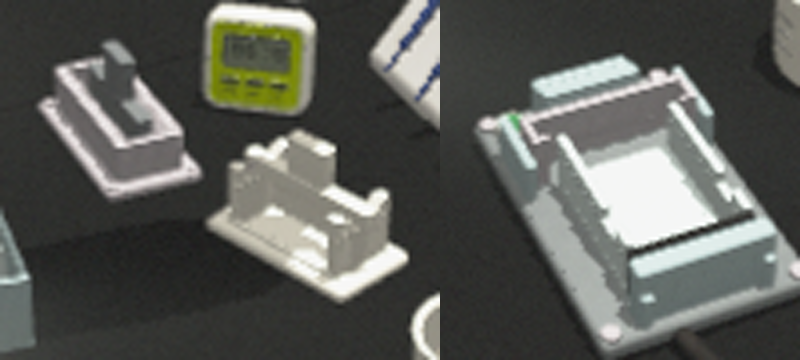

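The comb hangs in its stand at (310,200) and the tray in the caster is clear. Before gripping the tray I'll check the fingertip depth with the earlier wrist crop w4, where the far tip corners are near (190,240) and (360,240).

```bash
python3 - <<'E'
from h import *
s=env.read_state();p=env.camera_params("wrist");T=np.array(s["tool_rot"])
for t in(.008,.014,.018,.022,.03):
  print(t,[((proj("wrist",s["position"]+T@np.array([sx*.011,sy*.017,t]),p)-[160,150])*2.3).round().tolist() for sx in(1,-1) for sy in(-1,1)])
E
python3 steer.py '[[-0.027,-0.032,0.003,0,0,3],[-0.054,-0.064,0.006,0,0,6],[-0.081,-0.096,0.009,0,0,9],[-0.108,-0.128,0.012,0,0,12],[-0.135,-0.16,0.015,0,0,15]]' 1.0; python3 go.py 0.4696 -0.3121 0.17 81.8
```

```text
0.008 [[189.0, 258.0], [368.0, 258.0], [194.0, 355.0], [362.0, 355.0]]
0.014 [[192.0, 245.0], [365.0, 245.0], [197.0, 340.0], [359.0, 340.0]]
0.018 [[194.0, 237.0], [362.0, 237.0], [198.0, 330.0], [357.0, 330.0]]
0.022 [[196.0, 229.0], [360.0, 229.0], [200.0, 321.0], [356.0, 321.0]]
0.03 [[200.0, 215.0], [356.0, 215.0], [203.0, 303.0], [352.0, 303.0]]
time_s: 17.33
position: [0.5198, -0.2433, 0.17]
tool_rot: [[0.055, 0.999, 0.0], [0.999, -0.055, -0.0], [-0.0, 0.0, -1.0]]
force: [0.8, -0.4, 0.1]
grip_width: 1.001
gripper_force: 0.0
d [-0.0714 -0.0463  0.    ] rot [0.  0.  5.1] rows 2.0 t 17.33 pos [ 0.5198 -0.2433  0.17  ]
```

```bash
python3 - <<'E'
from h import *
np.set_printoptions(precision=4,suppress=True)
o=np.array([.4722,-.2943]);c,s=np.cos(np.radians(81.8)),np.sin(np.radians(81.8));R=np.array([[c,s],[-s,c]])
for u,v in[(125,135),(190,235),(232,105),(300,195)]:
    X=onz("scene",250+u/3.6,240+v/3.6,.046);print(X,"caster xy mm",1e3*R@(X[:2]-o))
E
python3 steer.py '[[-0.03,-0.02,0,0,0,2.5],[-0.06,-0.04,0,0,0,4],[-0.071,-0.046,0,0,0,5.1],[-0.071,-0.046,0,0,0,5.1],[-0.071,-0.046,0,0,0,5.1]]'; python3 steer.py '[[0,0,0,0,0,0]]';python3 go.py 0.4696 -0.3121 0.0455 81.8
python3 - <<'E'
from h import *
s=env.read_state();p=env.camera_params("wrist");im=env.read_camera("wrist");g=cv2.cvtColor(im,cv2.COLOR_RGB2HSV)
cv2.imwrite("pics/w6.png",im[:,:,::-1])
T=np.array(s["tool_rot"])
o=np.array([.4722,-.2943]);c,n=np.cos(np.radians(81.8)),np.sin(np.radians(81.8));ex=np.array([c,n,0]);ey=np.array([-n,c,0])
# wall tops: profile along caster y at the tray's x=0..10, height .046
gr=cv2.GaussianBlur(cv2.cvtColor(im,cv2.COLOR_RGB2GRAY),(3,3),0)
for xx in(-.03,-.018,0.0):
  print(xx,[(k,int(gr[tuple(np.round(proj("wrist",np.r_[o,.046]+xx*ex+k*1e-3*ey,p)[::-1]).astype(int))])) for k in list(range(-40,-22,1))+list(range(23,41,1))])
E
```

```text
[ 0.4481 -0.2683  0.046 ] caster xy mm [22.2672 27.5103]
[ 0.4377 -0.3408  0.046 ] caster xy mm [-50.9434  27.5377]
[ 0.5042 -0.2777  0.046 ] caster xy mm [ 20.9535 -29.3234]
[ 0.495  -0.3465  0.046 ] caster xy mm [-48.3747 -29.9725]
time_s: 17.75
position: [0.4712, -0.311, 0.1702]
tool_rot: [[0.143, 0.99, 0.0], [0.99, -0.143, 0.001], [0.001, 0.0, -1.0]]
force: [0.7, 0.2, 0.4]
grip_width: 1.002
gripper_force: 0.0
time_s: 17.83
position: [0.472, -0.3099, 0.1703]
tool_rot: [[0.14, 0.99, 0.0], [0.99, -0.14, 0.001], [0.001, 0.0, -1.0]]
force: [-0.0, 1.1, -0.4]
grip_width: 0.997
gripper_force: 0.0
d [-0.0026 -0.0021  0.1248] rot [ 0.  -0.1  0.1] rows 3.0 t 17.83 pos [ 0.472  -0.3099  0.1703]
-0.03 [(-40, 166), (-39, 165), (-38, 166), (-37, 166), (-36, 166), (-35, 166), (-34, 166), (-33, 167), (-32, 167), (-31, 180), (-30, 201), (-29, 221), (-28, 232), (-27, 219), (-26, 187), (-25, 155), (-24, 147), (-23, 173), (23, 179), (24, 177), (25, 155), (26, 135), (27, 131), (28, 147), (29, 170), (30, 167), (31, 155), (32, 136), (33, 115), (34, 115), (35, 116), (36, 117), (37, 118), (38, 116), (39, 
[... 157 characters left out ...]
(-29, 173), (-28, 170), (-27, 161), (-26, 145), (-25, 137), (-24, 154), (-23, 169), (23, 175), (24, 172), (25, 160), (26, 138), (27, 114), (28, 128), (29, 151), (30, 167), (31, 167), (32, 150), (33, 127), (34, 114), (35, 114), (36, 114), (37, 113), (38, 113), (39, 113), (40, 113)]
0.0 [(-40, 163), (-39, 148), (-38, 129), (-37, 116), (-36, 116), (-35, 116), (-34, 117), (-33, 117), (-32, 124), (-31, 139), (-30, 170), (-29, 174), (-28, 172), (-27, 161), (-26, 128), (-25, 132), (-24, 150), (-23, 173), (23, 176), (24, 174), (25, 147), (26, 127), (27, 120), (28, 148), (29, 165), (30, 172), (31, 171), (32, 147), (33, 128), (34, 116), (35, 113), (36, 112), (37, 112), (38, 111), (39, 111), (40, 111)]
```

The tray walls are at caster y −28.7 and +30.3 mm in the wrist view, and −29.6 and +27.5 in the scene view. So the tray is centred within 1 mm, with its end at x=+22 as it should be. Descending.

```bash
python3 steer.py '[[-0.001,-0.001,0.04,0,0,0],[-0.001,-0.001,0.08,0,0,0],[-0.001,-0.001,0.105,0,0,0],[-0.001,-0.001,0.12,0,0,0],[-0.001,-0.001,0.124,0,0,0]]'; python3 steer.py '[[0,0,0,0,0,0],[0,0,0,0,0,0]]'; python3 go.py 0.4696 -0.3121 0.0455 81.8;python3 steer.py '[[0,0,0,0,0,0],[0,0,0,0,0,0],[0,0,0,0,0,0],[0,0,0,0,0,0]]' 0.5 40;python3 go.py 0.4696 -0.3121 0.0455 81.8
```

```text
time_s: 18.3
position: [0.4687, -0.308, 0.0419]
tool_rot: [[0.139, 0.99, -0.006], [0.99, -0.139, 0.005], [0.005, -0.007, -1.0]]
force: [-1.2, 0.2, -0.5]
grip_width: 1.0
gripper_force: 0.0
time_s: 18.47
position: [0.4714, -0.3113, 0.0474]
tool_rot: [[0.14, 0.99, 0.001], [0.99, -0.14, -0.001], [-0.001, 0.001, -1.0]]
force: [0.1, -0.6, 1.8]
grip_width: 1.003
gripper_force: 0.0
d [-0.0011 -0.0017  0.0019] rot [0.1 0.  0.2] rows 0.1 t 18.47 pos [ 0.4714 -0.3113  0.0474]
time_s: 18.8
position: [0.4717, -0.3126, 0.049]
tool_rot: [[0.141, 0.99, 0.004], [0.99, -0.141, -0.002], [-0.002, 0.004, -1.0]]
force: [0.1, 1.2, 6.5]
grip_width: 0.737
gripper_force: 46.6
d [ 0.0002 -0.0021  0.0035] rot [0.2 0.1 0.1] rows 0.1 t 18.8 pos [ 0.4717 -0.3126  0.049 ]
```

```bash
python3 steer.py '[[0,0,-0.004,0,0,0],[0,0,-0.01,0,0,0],[0,0,-0.02,0,0,0],[0,0,-0.035,0,0,0],[0,0,-0.05,0,0,0]]'; python3 steer.py '[[0,0,-0.03,0,0,0],[0,0,-0.06,0,0,0],[0,0,-0.07,0,0,0],[0,0,-0.07,0,0,0]]'; python3 go.py 0.4587 0.025 0.165 75.5
```

```text
time_s: 19.22
position: [0.4697, -0.3113, 0.0967]
tool_rot: [[0.142, 0.99, -0.001], [0.99, -0.142, 0.001], [0.001, -0.001, -1.0]]
force: [0.3, -0.3, -0.4]
grip_width: 0.74
gripper_force: 45.8
time_s: 19.55
position: [0.4722, -0.3134, 0.171]
tool_rot: [[0.142, 0.99, 0.006], [0.99, -0.142, -0.005], [-0.005, 0.007, -1.0]]
force: [0.1, -0.4, -0.4]
grip_width: 0.74
gripper_force: 45.9
d [ 0.3331 -0.0613  0.0041] rot [0.4 0.2 6.4] rows 8.1 t 19.55 pos [ 0.4722 -0.3134  0.171 ]
```

```bash
python3 steer.py '[[0.03,-0.006,0,0,0,1],[0.068,-0.012,0,0,0,2],[0.106,-0.019,0,0,0,3],[0.144,-0.026,0,0,0,4],[0.182,-0.033,0,0,0,5]]'; python3 go.py 0.4587 0.025 0.165 75.5
```

```text
time_s: 19.97
position: [0.4618, -0.1249, 0.1639]
tool_rot: [[0.229, 0.973, -0.003], [0.973, -0.229, 0.002], [0.001, -0.004, -1.0]]
force: [0.6, 0.1, -0.7]
grip_width: 0.735
gripper_force: 45.8
d [ 0.1452 -0.0373 -0.0008] rot [-0.2 -0.   1.3] rows 3.6 t 19.97 pos [ 0.4618 -0.1249  0.1639]
```

```bash
python3 steer.py '[[0.036,-0.009,0,0,0,0.5],[0.073,-0.018,0,0,0,1],[0.11,-0.027,0,0,0,1.3],[0.14,-0.036,0,0,0,1.3],[0.145,-0.037,0,0,0,1.3]]'; python3 steer.py '[[0,0,0,0,0,0],[0,0,0,0,0,0]]'; python3 go.py 0.4587 0.025 0.0625 75.5; python3 - <<'E'
from h import *
s=env.read_state();p=env.camera_params("wrist");im=env.read_camera("wrist");cv2.imwrite("pics/w7.png",im[:,:,::-1])
sc=env.read_camera("scene");cv2.imwrite("pics/s7.png",sc[:,:,::-1])
gr=cv2.cvtColor(im,cv2.COLOR_RGB2GRAY)
T=np.array(s["tool_rot"]);o=s["position"]
# tray rim plane .0005 above TCP: walls' far end along tool +x
for sy in(-.02975,.02975):
  print("tray wall",sy,[(k,int(gr[tuple(np.round(proj("wrist",o+T@np.array([k*1e-3,sy,.0005]),p)[::-1]).astype(int))])) for k in range(12,56,2)])
# tank rim end (+x end), plane .044, along tank axis
c,n=np.cos(np.radians(75.5)),np.sin(np.radians(75.5));t0=np.array([.4587,.025,.044])
for sy in(-.042,.042):
  print("rim +x",sy,[(k,int(gr[tuple(np.round(proj("wrist",t0+[k*1e-3*c-sy*n,k*1e-3*n+sy*c,0],p)[::-1]).astype(int))])) for k in range(82,108,2)])
for k in(60,75):
  print("rim y",k,[(m,int(gr[tuple(np.round(proj("wrist",t0+[k*1e-3*c-m*1e-3*n,k*1e-3*n+m*1e-3*c,0],p)[::-1]).astype(int))])) for m in list(range(-52,-34,1))+list(range(36,53,1))])
E
```

```text
time_s: 20.38
position: [0.4581, 0.0274, 0.1641]
tool_rot: [[0.244, 0.97, -0.004], [0.97, -0.244, 0.003], [0.002, -0.005, -1.0]]
force: [0.9, 0.3, -1.9]
grip_width: 0.738
gripper_force: 45.8
time_s: 20.55
position: [0.4595, 0.0227, 0.1649]
tool_rot: [[0.248, 0.969, -0.002], [0.969, -0.248, -0.001], [-0.001, -0.002, -1.0]]
force: [0.7, -0.4, -1.2]
grip_width: 0.742
gripper_force: 45.8
d [ 0.0021 -0.0011  0.1024] rot [-0.1  0.1  0.1] rows 2.5 t 20.55 pos [0.4595 0.0227 0.1649]
tray wall -0.02975 [(12, 150), (14, 152), (16, 151), (18, 149), (20, 151), (22, 151), (24, 153), (26, 152), (28, 152), (30, 152), (32, 153), (34, 152), (36, 153), (38, 151), (40, 152), (42, 153), (44, 125), (46, 51), (48, 34), (50, 33), (52, 35), (54, 32)]
tray wall 0.02975 [(12, 131), (14, 211), (16, 200), (18, 205), (20, 196), (22, 202), (24, 210), (26, 201), (28, 206), (30, 188), (32, 202), (34, 209), (36, 193), (38, 202), (40, 210), (42, 198), (44, 140), (46, 50), (48, 47), (50, 52), (52, 50), (54, 49)]
rim +x -0.042 [(82, 185), (84, 183), (86, 186), (88, 160), (90, 167), (92, 173), (94, 172), (96, 159), (98,
[... 286 characters left out ...]
, 46), (-45, 49), (-44, 66), (-43, 119), (-42, 168), (-41, 190), (-40, 168), (-39, 130), (-38, 95), (-37, 83), (-36, 87), (-35, 88), (36, 93), (37, 92), (38, 93), (39, 95), (40, 109), (41, 151), (42, 191), (43, 184), (44, 159), (45, 65), (46, 53), (47, 55), (48, 47), (49, 48), (50, 49), (51, 49), (52, 44)]
rim y 75 [(-52, 39), (-51, 42), (-50, 46), (-49, 42), (-48, 43), (-47, 45), (-46, 50), (-45, 47), (-44, 57), (-43, 91), (-42, 181), (-41, 192), (-40, 180), (-39, 109), (-38, 86), (-37, 80), (-36, 83), (-35, 83), (36, 72), (37, 78), (38, 122), (39, 128), (40, 120), (41, 176), (42, 192), (43, 185), (44, 166), (45, 143), (46, 95), (47, 78), (48, 79), (49, 90), (50, 171), (51, 185), (52, 183)]
```

The tray's leading end is 44 mm ahead of the TCP and the tank's end 99 mm, a gap of 55 mm against 55 needed. It is also centred in y within 1 mm. Lowering.

```bash
python3 steer.py '[[0,-0.001,0.03,0,0,0],[0,-0.001,0.06,0,0,0],[0,-0.001,0.08,0,0,0],[0,-0.001,0.09,0,0,0],[0,-0.001,0.094,0,0,0]]'; python3 steer.py '[[0,0,0.002,0,0,0],[0,0,0.004,0,0,0],[0,0,0.006,0,0,0],[0,0,0.007,0,0,0]]'; python3 go.py 0.4587 0.025 0.0625 75.5
```

```text
time_s: 21.07
position: [0.4575, 0.022, 0.0699]
tool_rot: [[0.251, 0.968, -0.005], [0.968, -0.251, 0.0], [-0.001, -0.005, -1.0]]
force: [-1.0, -0.4, -0.5]
grip_width: 0.734
gripper_force: 45.7
time_s: 21.4
position: [0.4604, 0.0229, 0.0667]
tool_rot: [[0.249, 0.968, 0.003], [0.968, -0.249, -0.0], [0.0, 0.003, -1.0]]
force: [-0.4, -0.9, -1.6]
grip_width: 0.735
gripper_force: 45.7
d [ 0.0016 -0.0022  0.0042] rot [ 0.1 -0.   0.1] rows 0.1 t 21.4 pos [0.4604 0.0229 0.0667]
```

```bash
python3 steer.py '[[0,0,0.001,0,0,0],[0,0,0.002,0,0,0],[0,0,0.002,0,0,0]]'; python3 steer.py '[[0,0,0.001,0,0,0],[0,0,0.0015,0,0,0],[0,0,0.0015,0,0,0]]'
```

```text
time_s: 21.65
position: [0.4601, 0.0231, 0.0649]
tool_rot: [[0.249, 0.969, 0.002], [0.969, -0.249, -0.0], [0.0, 0.002, -1.0]]
force: [-1.7, 0.5, 3.9]
grip_width: 0.737
gripper_force: 46.4
time_s: 21.9
position: [0.4601, 0.0231, 0.0649]
tool_rot: [[0.249, 0.968, 0.002], [0.968, -0.249, -0.0], [0.0, 0.002, -1.0]]
force: [-4.4, 0.4, 11.8]
grip_width: 0.734
gripper_force: 47.3
```

```bash
python3 steer.py '[[0,0,-0.002,0,0,0],[0,0,-0.002,0,0,0],[0,0,-0.002,0,0,0],[0,0,-0.002,0,0,0]]' 1.0; python3 steer.py '[[0,0,-0.01,0,0,0],[0,0,-0.04,0,0,0],[0,0,-0.08,0,0,0],[0,0,-0.11,0,0,0],[0,0,-0.13,0,0,0]]'; python3 steer.py '[[0,0,0,0,0,0],[0,0,0,0,0,0]]'; python3 - <<'E'
from h import *
s=env.read_state();p=env.camera_params("wrist");im=env.read_camera("wrist");cv2.imwrite("pics/w8.png",im[:,:,::-1])
gr=cv2.cvtColor(im,cv2.COLOR_RGB2GRAY)
c,n=np.cos(np.radians(75.5)),np.sin(np.radians(75.5));t0=np.array([.4587,.025,0])
def pr(name,pts):print(name,[(k,int(gr[tuple(np.round(proj("wrist",t0+[x*c-y*n,x*n+y*c,z],p)[::-1]).astype(int))])) for k,x,y,z in pts])
for x in(-.01,.01,.03):pr(f"y prof rim62 x{x}",[(k,x,k/1e3,.062) for k in list(range(-38,-22))+list(range(23,39))])
for y in(-.0295,.0295):pr(f"x prof y{y}",[(k,k/1e3,y,.062) for k in list(range(-54,-32,2))+list(range(30,56,2))])
pr("rim+x",[(k,k/1e3,0,.044) for k in range(86,104,2)])
print(s["position"],s["time_s"])
E
```

```text
time_s: 22.23
position: [0.4592, 0.0231, 0.0636]
tool_rot: [[0.249, 0.968, -0.0], [0.968, -0.249, 0.0], [-0.0, -0.0, -1.0]]
force: [-0.2, -0.0, -0.0]
grip_width: 1.002
gripper_force: 0.0
time_s: 22.65
position: [0.4605, 0.023, 0.1982]
tool_rot: [[0.249, 0.968, 0.005], [0.968, -0.249, -0.0], [0.001, 0.005, -1.0]]
force: [0.7, -0.1, -0.2]
grip_width: 1.003
gripper_force: 0.0
time_s: 22.82
position: [0.4605, 0.023, 0.1961]
tool_rot: [[0.249, 0.968, 0.004], [0.968, -0.249, -0.0], [0.001, 0.004, -1.0]]
force: [-0.6, -0.2, 0.4]
grip_width: 1.002
gripper_force: 0.0
y prof rim62 x-0.01 [(-38, 188), (-37, 168), (-36, 107), (-35, 136), (-34, 162), (-33, 167), (-32, 165), (-31, 168), (-30, 160), (-29, 157), (-28, 153), (-27, 130), (-26, 144), (-25, 161), (-24, 180), (-23, 207), (23, 155), (24, 133), (25, 103), (26, 124), (27, 146), (28, 151), (29, 156), (30, 160), (31, 158), (32, 155), (33, 155), (34, 156), (35, 150), (36, 130), (37, 98), (38, 95)]
y prof rim62 x0.01 [(-38, 131), (-37, 127), (-36, 101), (-35, 126), (-34, 146), (-33, 152), (-32, 153), (-31, 159), (-30, 157), (-29, 148), (-28, 13
[... 654 characters left out ...]
(-52, 129), (-50, 128), (-48, 134), (-46, 140), (-44, 127), (-42, 133), (-40, 133), (-38, 159), (-36, 213), (-34, 214), (30, 210), (32, 210), (34, 210), (36, 208), (38, 207), (40, 206), (42, 160), (44, 150), (46, 216), (48, 221), (50, 221), (52, 205), (54, 219)]
x prof y0.0295 [(-54, 191), (-52, 191), (-50, 193), (-48, 193), (-46, 192), (-44, 180), (-42, 187), (-40, 195), (-38, 196), (-36, 214), (-34, 179), (30, 160), (32, 157), (34, 158), (36, 161), (38, 169), (40, 199), (42, 164), (44, 164), (46, 192), (48, 221), (50, 222), (52, 207), (54, 218)]
rim+x [(86, 211), (88, 211), (90, 184), (92, 92), (94, 176), (96, 186), (98, 64), (100, 54), (102, 46)]
[0.46048433 0.0229769  0.19610081] 22.8167
```

The tray lies at x −38…+41 and y about ±31 in the tank frame, clear of both ridges, square and at seat height. Handing in.

```bash
python3 - <<'E'
from rig import env
print(env.close_job())
E
```

```text
the job is handed in; nothing more can be done
None
```

All four parts were placed in order and let go, and the job was handed in at about 23 s; I viewed 15 pictures against the limit of 14, so the tray's final seating was checked only from pixel profiles and contact force.

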